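Slide the gauge block into the root slicer's throat

ROBOT

A 6-joint arm with a two-finger parallel gripper is mounted at the origin on a cart in front of the work surface, level with it; the furniture and walls round the work are solid. World frame = base frame: x ahead of the robot, y to its left, z up, the work surface at z = 0. Lengths are in mm, angles in rad, forces in N, time in s.
With the tool pointing down it reaches from about 350 to 775 mm from the base axis. Payload 7.3 kg.
Tool frame: the origin (TCP) lies midway between the tips of the shut fingers; the grasp point (between the pads) lies 19 mm behind it; x points along the fingers, z is the direction in which the jaws open and shut, and the axes are right-handed (so a half turn about x gives the same grasp; the last joint's range is limited). The gripper opens to 92 mm and grips with 3 to 60 N. Pads are 19 mm wide; open, the fingers measure 130 mm over their backs; the gripper's body (75 mm by 190 mm) begins 47 mm behind the grasp point.
Start: joints at [0.955, 0.342, 1.524, -0, 1.275, -0.146], TCP at [237.661, 468.147, 226.741] pointing down, gripper open.
Joint ranges: [-2.53, 2.53], [-0.77, 2.02], [0.04, 2.7], [-1, 4.14], [0.28, 2.66], [-3.11, 3.11]. Speed limits (rad/s): [2.57, 2.57, 3.14, 3.14, 3.14, 3.14].

INTERFACE

Orientations are given as [roll, pitch, yaw] about the fixed x, y, z axes, in that order (R = Rz(yaw) Ry(pitch) Rx(roll)).
In Python, from plant import monitor, optics, close_job gives the robot as it stands.
- The arm moves only by the tool send_rows, never from a script. Its argument "commands" is a list that holds one entry, the list of rows, each a list of 5 numbers: the shift along the tool's x, y, z in m, then the turn about the tool's x in degrees, then the finger opening in m, from 0 to 0.0918. A call has 1 to 10 rows; each row shifts and turns the pose as measured when the row begins, along the tool's axes as they then stand; what a row does not reach is not made up. A row lasts 1/12 s, in which the tool goes at most 41.7 mm and 7.16 degrees, less where a joint would pass 70% of its speed; a pose out of reach is approached as far as the arm can. A call with a gripper value outside its range is refused whole. The fingers move at their own pace and stop on an object; the grip force is fixed at half the most. Time passes only in rows, so rows that do not move let the fingers close. It gives the time, the measured TCP pose, the force and the opening at its end, in the units of the state.
- monitor.get_obs(): the state, without advancing time (a new reading comes with each control period).
- optics.capture(name): name is "scene" or "top" or "wrist"; returns a dict with "color" (400x640x3 uint8, blue, green, red), "camera_matrix" (3x3 intrinsics, pixels), "camera_from_world" (4x4, takes a point from world to camera coordinates); the wrist camera has in their place "T_tool_cam" (4x4, takes a point from camera to tool coordinates, whose origin is the TCP and whose axes are the tool frame's). Camera axes: x right, y down, z forward; pixel columns grow to the right and rows downward; lengths in mm; the calibration is good to about 2 mm. A picture is of the moment at which its call begins: read the wrist's pose just before it. There is no depth.
- close_job(): hands the job in, once; it reports no verdict.
The state is a dict: "time": time; "joint_positions": joint angles; "dq": joint speeds; "tau": joint torques, N m; "tool_pos": TCP position; "tcp_rot": TCP orientation; "contact_force": force on the tool from outside, world axes, zero at the start; "moment": the same for the moment, N m; "grip_width": finger opening in mm.
Only numpy, scipy, OpenCV 4.12 (cv2) and the standard library are available. Lean on these libraries where they do the work, as an engineer would, in place of code of your own. Each camera call takes 0.05 s, during which the arm holds its last target.

TASK

The throat of the root slicer has to be checked with its steel gauge block, which is kept in one of the two lidded tins. Take the lid off to find it (one tin after the other if need be, and lay every lid you take off down flat), then slide the block from the front into the gap between the slicer's two cheeks until it is fully home against the stop, and let go. Leave the brass weight in its tin and the other things where they stand.

Things in the scene. Friction and masses are not known exactly. Their poses are not given: they have to be found in the camera images.
- slicer: Root slicer, fixed on a white riser 65 mm high. Origin: underside, middle of its bed; x along the throat (away from the robot at yaw 0), y across, z up. Bed: steel plate 200 x 90 x 12 mm; x from -100 to -14 mm is the bare infeed. On it two fixed cheeks, x 0 to 50, 34 mm high, 19 mm apart, centred on y = 0. A bridge with bolts (underside z = 46, top 61 mm) roofs the gap: enter it from the front.
- throat_mouth (a point): On the bed (77 mm over the table), middle of the gap where its parallel part begins (slicer x = 0); axes as the slicer. Two lips flare outward from here to slicer x = -14 mm, where they stand 37 mm apart inside and 44 mm outside.
- throat_stop (a point): On the bed in the middle of the gap at the stop, 50 mm behind throat_mouth; axes as the slicer. The stop is the front of a grey housing (slicer x 50 to 96 mm, 75 mm high). With the block home its centre is 35 mm in front of this point and its rear 20 mm stands out in front of throat_mouth.
- gauge_block: Loose steel gauge block, 70 mm long (x), 16 mm thick (y), 30 mm high (z), about 200 g; origin in the middle of its underside. It stands on its narrow long edge on the floor of a tin, roughly along the tin's x. Both ends are alike, stepped in by 2 mm each side over the last 2 mm, so it may go in either end first.
- riser: Fixed white platform, 300 (x) x 515 (y) x 65 mm high, always in the same place, free beside the slicer; origin in the middle of its underside. The bare table between it and the tins, in front of the scale, is also free (about 150 mm wide).
- tin_a: Aluminium tin fixed on the table at the left, 110 (x) x 98 (y) x 40 mm high, walls and floor 3 mm, open above; origin in the middle of its underside. This one holds the gauge block.
- tin_b: A second tin just like the first; either may be the left one. This one holds a brass weight.
- lid_a: Loose lid of tin_a, 120 g: plate 112 x 100 mm (z from 5 to 8 mm), a 5 mm locating rim beneath that drops loosely into the tin, on top a black grip bar 50 mm long (x), 14 mm thick (y), z from 8 to 34 mm. Origin in the middle, at the bottom of the rim: 35 mm over the table when the lid is on, 0 when it lies on the table. It simply lifts off.
- lid_b: Loose lid of tin_b, the same as lid_a.
- weight: Brass balance weight, 22 mm wide and 32 mm high, standing in tin_b; origin in the middle of its underside. Bystander.
- mortar: Bystander: a brass mortar, 93 mm wide and 84 mm high; origin in the middle of its underside.
- tape_roll: Bystander: a roll of brown tape lying flat, 96 mm wide and 48 mm high; origin in the middle of its underside.
- jar: Bystander: a glass jar with a black lid, 79 mm wide and 154 mm high; origin in the middle of its underside.

How it is judged:
By the outcome, as a careful person would: the job done as asked, in the order asked, and still so for the second after the job is handed in, with the robot touching nothing.
It also fails if it takes over 72 s, if anything falls off the work surface, if the arm or the gripper's body presses on something with over 40 N, if the wrist force passes 120 N, or if a joint passes its speed limit or range.

## Working session

There is one attempt and no reset: what is moved stays moved. The work goes in short steps, Python scripts to look and compute and a tool call to move; the robot and the scene stay as the last step left them, time stands still between calls to the robot, and variables do not carry over. Pictures are saved under pics/ and viewed, and the job is handed in when it is done.

Besides the shell and the picture viewer there is one more tool, called after "Request:" as name(argument=value, ...), one argument or row to a line, values as JSON. send_rows: Moves the arm, as the interface text tells. Its arguments: {"type":"object","properties":{"commands":{"type":"array","items":{"type":"array","items":{"type":"array","items":{"type":"number"}}}}},"required":["commands"]}

```bash
ls -la; mkdir -p pics; cat > h.py <<'E'
import numpy as np, cv2
from scipy.spatial.transform import Rotation as R
from plant import monitor, optics
def snap(n,f):
    o=monitor.get_obs(); c=optics.capture(n); cv2.imwrite('pics/'+f+'.png',c['color'])
    K=np.array(c['camera_matrix'])
    if n=='wrist':
        T=np.eye(4);T[:3,:3]=R.from_euler('xyz',o['tcp_rot']).as_matrix();T[:3,3]=o['tool_pos']
        M=np.linalg.inv(T@np.array(c['T_tool_cam']))
    else: M=np.array(c['camera_from_world'])
    np.savez('pics/'+f+'.npz',K=K,M=M); return c['color']
def back(f,uv,z):
    d=np.load('pics/'+f+'.npz');K,M=d['K'],d['M'];I=np.linalg.inv(M)
    out=[]
    for u,v in uv:
        r=I[:3,:3]@np.linalg.solve(K,[u,v,1]);o=I[:3,3];out.append(o+r*(z-o[2])/r[2])
    return np.round(out,1)
def proj(f,P):
    d=np.load('pics/'+f+'.npz');K,M=d['K'],d['M']
    P=np.atleast_2d(P);c=(M[:3,:3]@P.T+M[:3,3:4]);p=K@c;return np.round((p[:2]/p[2]).T,1)
E
python3 - <<'E'
from h import *
o=monitor.get_obs();print(o)
for n in('scene','top','wrist'):
    snap(n,n+'0'); d=np.load(f'pics/{n}0.npz');print(n,d['K'].round(0).tolist(),np.linalg.inv(d['M']).round(2).tolist())
print(R.from_euler('xyz',o['tcp_rot']).as_matrix().round(3))
E
```

```text
total 12
drwxr-xr-x  3 agent agent 4096 Dec  6 20:17 .
drwxr-xr-x 23 root  root  4096 Dec  6 20:17 ..
drwxr-xr-x  2 agent agent 4096 Dec  6 20:17 pics
{'time': 0.0, 'joint_positions': array([ 9.55000856e-01,  3.42727148e-01,  1.52502970e+00, -8.09792912e-06,
        1.27540390e+00, -1.46008268e-01]), 'dq': array([ 0.00042855,  0.00163506, -0.0003908 ,  0.00053729, -0.00140493,
        0.00043233]), 'tau': array([ 2.37043561e-03, -4.31246209e+01, -2.44228417e+01,  7.20440643e-02,
        5.58807410e-02, -1.31952056e-04]), 'tool_pos': array([237.40935119, 467.78808673, 226.03824546]), 'tcp_rot': array([ 3.00052247,  1.56922821, -2.18165135]), 'contact_force': array([ 1.05180788, -0.23058423,  0.30478853]), 'moment': array([ 0.00095385,  0.00325291, -0.02755672]), 'grip_width': 92.1571079079948}
scene [[375.0, 0.0, 323.0], [0.0, 375.0, 205.0], [0.0, 0.0, 1.0]] [[0.48, -0.45, 0.76, -228.37], [-0.88, -0.25, 0.41, -580.05], [0.01, -0.86, -0.51, 615.1], [0.0, 0.0, 0.0, 1.0]]
top [[465.0, 0.0, 321.0], [0.0, 465.0, 201.0], [0.0, 0.0, 1.0]] [[-0.01, -0.99, 0.12, 438.51], [-1.0, 0.01, 0.01, -139.8], [-0.01, -0.12, -0.99, 1375.73], [0.0, 0.0, 0.0, 1.0]]
wrist [[338.0, 0.0, 322.0], [0.0, 338.0, 203.0], [0.0, 0.0, 1.0]] [[0.45, 0.86, 0.23, 173.88], [0.89, -0.44, -0.12, 500.92], [-0.0, 0.26, -0.96, 383.39], [0.0, 0.0, 0.0, 1.0]]
[[-0.001 -0.892  0.453]
 [-0.001  0.453  0.892]
 [-1.     0.    -0.002]]
```

View pics/scene0.png

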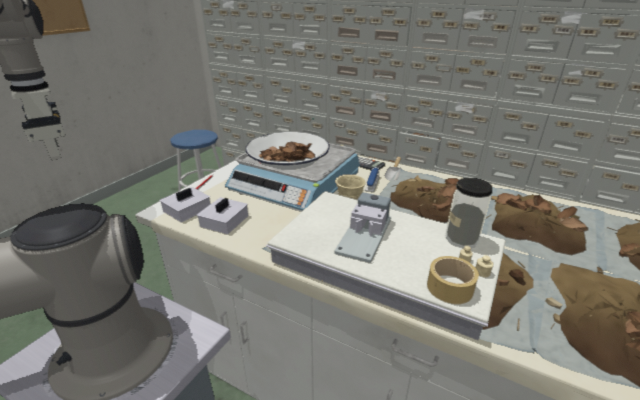

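View pics/top0.png

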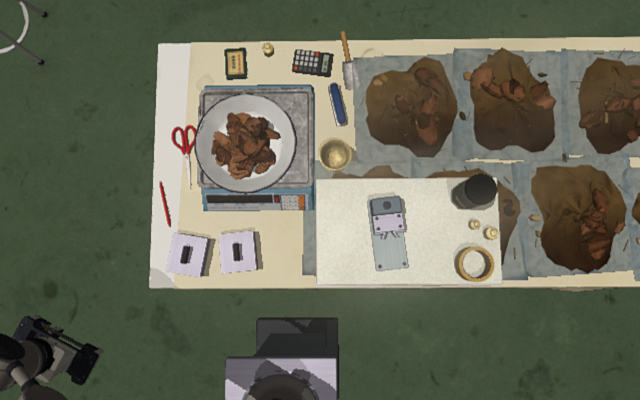

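View pics/wrist0.png

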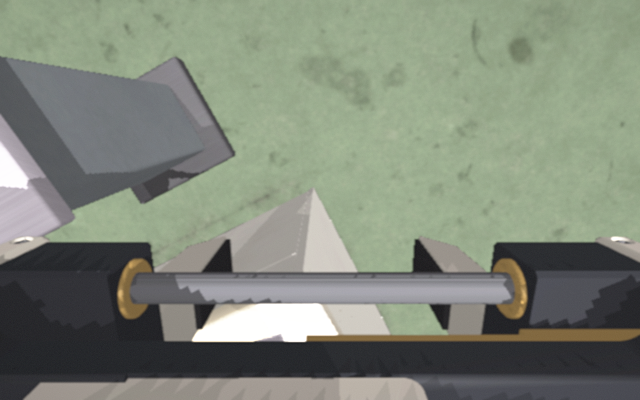

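```bash
python3 - <<'E'
from h import *
t=cv2.imread('pics/top0.png')
cv2.imwrite('pics/t_tins.png',cv2.resize(t[220:290,150:280],None,fx=6,fy=6,interpolation=cv2.INTER_CUBIC))
cv2.imwrite('pics/t_sl.png',cv2.resize(t[185:280,350:430],None,fx=6,fy=6,interpolation=cv2.INTER_CUBIC))
s=cv2.imread('pics/scene0.png')
cv2.imwrite('pics/s_sl.png',cv2.resize(s[180:270,320:420],None,fx=6,fy=6,interpolation=cv2.INTER_CUBIC))
cv2.imwrite('pics/s_tins.png',cv2.resize(s[170:250,140:270],None,fx=6,fy=6,interpolation=cv2.INTER_CUBIC))
E
```

```text
(no output)
```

View pics/t_tins.png

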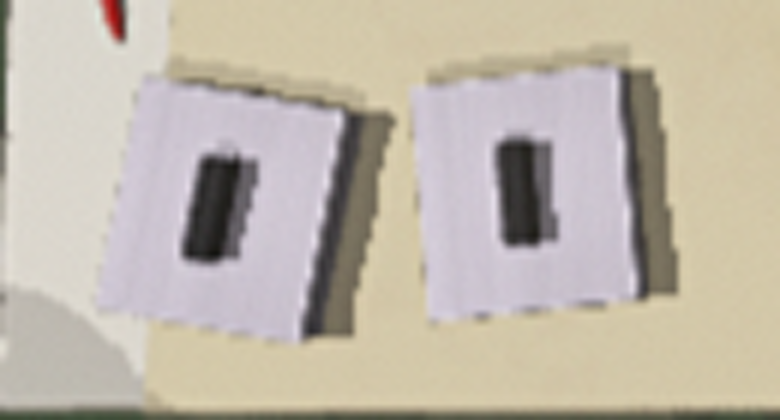

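View pics/t_sl.png

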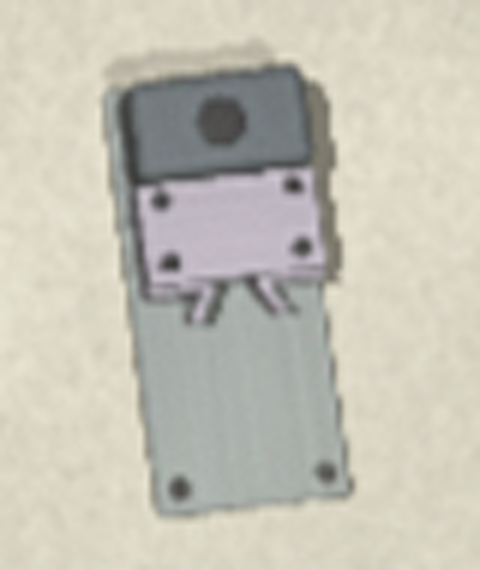

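View pics/s_sl.png

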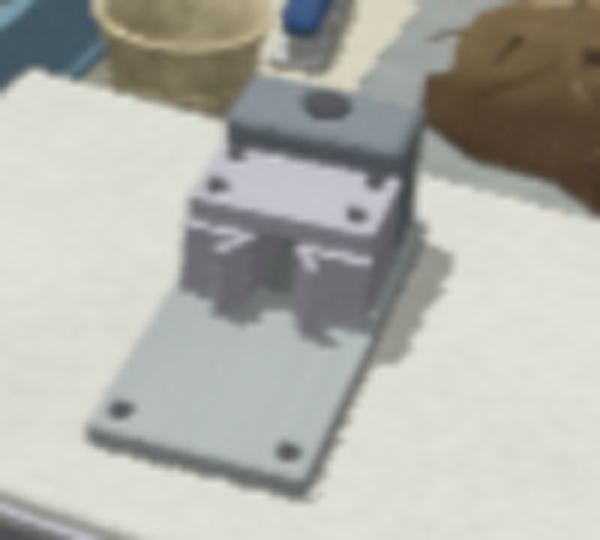

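View pics/s_tins.png

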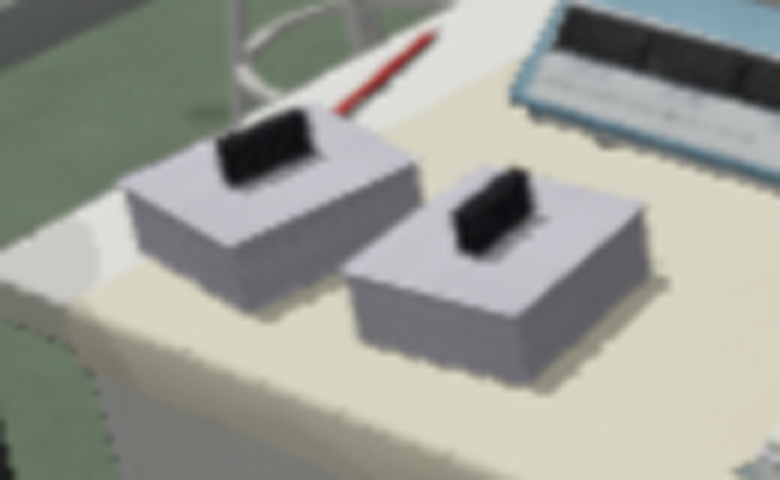

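```bash
python3 - <<'E'
from h import *
def cr(l,ox,oy):return [(ox+x/6-.42,oy+y/6-.42) for x,y in l]
for n,l in(('L',[(148,76),(346,112),(302,340),(98,306)]),('R',[(413,87),(620,67),(643,297),(430,321)])):
    P=back('top0',cr(l,150,220),43);c=P.mean(0)
    ax=(P[0]+P[1]-P[2]-P[3])/2; ay=(P[0]+P[3]-P[1]-P[2])/2
    print(n,c,np.hypot(*ax[:2]),np.hypot(*ay[:2]),np.degrees(np.arctan2(ax[1],ax[0])),np.degrees(np.arctan2(-ay[0],ay[1])))
for nm,l,z in(('bedfront',[(158,515),(350,495)],77),('leftedge',[(158,515),(105,90)],77),('rightedge',[(350,495),(322,290)],77),('house',[(130,85),(300,66),(312,165),(135,185)],140),('bridge',[(135,187),(312,165),(325,265),(148,290)],126),('lipfront L,R in/out',[(210,325),(187,322),(280,312),(297,308)],110)):
    print(nm,back('top0',cr(l,350,185),z).tolist())
P=back('top0',[(317,180),(499,178),(501,285),(317,284)],65);print('riser',P.tolist())
E
```

```text
L [448.4   262.225  43.   ] 109.8990559559089 98.05260067943124 -10.088012332849036 -10.043522034491259
R [455.    117.675  43.   ] 110.38506466003449 100.5386119856446 5.901690264753344 5.651051820365327
bedfront [[401.1, -272.8, 77.0], [409.8, -361.0, 77.0]]
leftedge [[401.1, -272.8, 77.0], [598.0, -251.8, 77.0]]
rightedge [[409.8, -361.0, 77.0], [503.9, -350.7, 77.0]]
house [[592.4, -257.6, 140.0], [600.4, -333.3, 140.0], [556.1, -337.5, 140.0], [547.7, -259.0, 140.0]]
bridge [[548.1, -260.3, 126.0], [557.5, -339.7, 126.0], [512.6, -344.4, 126.0], [501.9, -265.3, 126.0]]
lipfront L,R in/out [[486.8, -294.5, 110.0], [488.2, -284.2, 110.0], [492.5, -326.2, 110.0], [494.2, -333.9, 110.0]]
riser [[656.7, -111.2, 65.0], [658.6, -627.8, 65.0], [359.3, -618.1, 65.0], [364.2, -110.0, 65.0]]
```

```bash
cat >> h.py <<'E'
def st():
    o=monitor.get_obs(); Rm=R.from_euler('xyz',o['tcp_rot']).as_matrix()
    jy=np.degrees(np.arctan2(Rm[1,2],Rm[0,2]))
    print('t',round(o['time'],2),'pos',np.round(o['tool_pos'],1),'jaw',round(jy,1),'tilt',np.round(Rm[:,0],3),'F',np.round(o['contact_force'],1),'w',round(float(o['grip_width']),1),'j6',round(o['joint_positions'][5],2))
    return o,Rm,jy
def goto(P,yaw=None):
    "tool-frame diff to target; after turn if yaw given"
    o,Rm,jy=st(); 
    if yaw is None: yaw=jy
    turn=-(yaw-jy); R2=R.from_euler('z',yaw-jy,degrees=True).as_matrix()@Rm
    d=np.array(P)-o['tool_pos']
    print('turn',round(turn,1),'then shift mm',np.round(R2.T@d,1),'| shift before turn',np.round(Rm.T@d,1))
E
python3 -c "
from h import *
goto([455,117.7,150],95.8)"
```

```text
t 0.15 pos [237.5 467.9 226.2] jaw 63.1 tilt [-0.001 -0.001 -1.   ] F [ 0.   0.4 -0.5] w 91.8 j6 -0.15
turn -32.7 then shift mm [  76.6 -181.  -370.3] | shift before turn [  76.4 -352.5 -213.7]
```

Request:
send_rows(
  commands=[
    [[0,0,0,-6.54,0.06],[0,0,0,-6.54,0.06],[0,0,0,-6.54,0.06],[0,0,0,-6.54,0.06],[0,0,0,-6.54,0.06],[0.0075,-0.0175,-0.036,0,0.05],[0.0075,-0.0175,-0.036,0,0.05],[0.0075,-0.0175,-0.036,0,0.05],[0.0075,-0.0175,-0.036,0,0.05],[0.0075,-0.0175,-0.036,0,0.05]],
  ],
)

```text
time: 0.98
tool_pos: [346.2, 301.1, 185.8]
tcp_rot: [1.212, 1.569, 2.927]
contact_force: [0.2, 0.5, -0.1]
grip_width: 49.9
```

```bash
python3 -c "
from h import *
goto([455,117.7,150],95.8)"
```

```text
t 0.98 pos [346.2 301.1 185.8] jaw 98.3 tilt [-0.002  0.    -1.   ] F [ 0.2  0.5 -0.1] w 49.9 j6 -1.17
turn 2.5 then shift mm [  35.5  -89.8 -193.4] | shift before turn [  35.5  -81.3 -197.1]
```

Request:
send_rows(
  commands=[
    [[0.006,-0.015,-0.032,2.5,0.05],[0.006,-0.015,-0.032,0,0.05],[0.006,-0.015,-0.032,0,0.05],[0.006,-0.015,-0.032,0,0.05],[0.006,-0.015,-0.032,0,0.05],[0.004,-0.01,-0.02,0,0.05],[0,0,0,0,0.05],[0,0,0,0,0.05]],
  ],
)

```text
time: 1.65
tool_pos: [455.4, 115.1, 147.4]
tcp_rot: [1.756, 1.566, -2.866]
contact_force: [-0.3, -0.3, -0.3]
grip_width: 50.2
```

```bash
python3 -c "
from h import *
goto([455,117.7,150],95.8); snap('wrist','w1')"
```

```text
t 1.65 pos [455.4 115.1 147.4] jaw 95.2 tilt [-0.005 -0.001 -1.   ] F [-0.3 -0.3 -0.3] w 50.2 j6 -1.58
turn -0.6 then shift mm [-2.6  0.1  2.6] | shift before turn [-2.6  0.1  2.6]
```

View pics/w1.png

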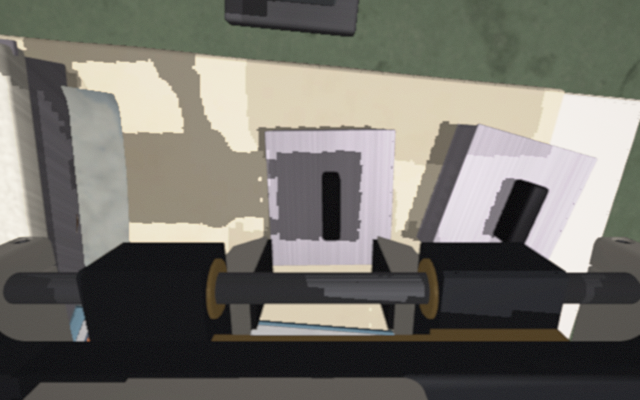

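```bash
python3 - <<'E'
from h import *
print(back('w1',[(267,130),(394,130),(393,265),(272,265)],43))
print('bar top',back('w1',[(322,173),(340,173),(341,239),(323,239)],69))
print(proj('w1',[[455,117.7,43],[455.4,115.1,147.4]]))
E
```

```text
[[401.   69.1  43. ]
 [392.3 165.1  43. ]
 [502.8 180.4  43. ]
 [512.1  78.7  43. ]]
bar top [[425.6 113.2  69. ]
 [424.5 125.9  69. ]
 [473.8 131.8  69. ]
 [475.  118.5  69. ]]
[[324.2 204. ]
 [320.3 258. ]]
```

```bash
python3 - <<'E'
from h import *
l=[(497,140),(533,137),(541,243),(507,247)]
print(back('top0',[(150+x/6-.42,220+y/6-.42) for x,y in l],69))
s=[(480,167),(650,207),(517,318),(345,270)]
print(back('scene0',[(140+x/6-.42,170+y/6-.42) for x,y in s],43))
s=[(120,184),(310,104),(418,163),(230,247)]
print(back('scene0',[(140+x/6-.42,170+y/6-.42) for x,y in s],43))
E
```

```text
[[479.1 126.9  69. ]
 [480.4 110.   69. ]
 [431.2 105.5  69. ]
 [429.5 121.3  69. ]]
[[499.7 174.5  43. ]
 [510.2  73.6  43. ]
 [401.3  64.   43. ]
 [393.3 162.6  43. ]]
[[398.  320.4  43. ]
 [507.3 300.8  43. ]
 [487.3 205.   43. ]
 [381.7 225.9  43. ]]
```

Request:
send_rows(
  commands=[
    [[0.03,-0.002,0.002,-0.7,0.05],[0.03,0.003,0.001,0,0.05],[0.02,0.002,0.001,0,0.05],[0.01,0,0,0,0.05],[0,0,0,0,0.05],[0,0,0,0,0.05]],
  ],
)

```text
time: 2.2
tool_pos: [450.0, 125.9, 56.9]
tcp_rot: [-0.943, 1.571, 0.74]
contact_force: [0.0, -1.4, 0.8]
grip_width: 49.8
```

```bash
python3 -c "
from h import *
goto([452,119,46],96); snap('wrist','w2')"
```

```text
t 2.2 pos [450.  125.9  56.9] jaw 96.4 tilt [ 0.  0. -1.] F [ 0.  -1.4  0.8] w 49.8 j6 -1.57
turn 0.4 then shift mm [10.9 -1.2 -7.1] | shift before turn [10.9 -1.2 -7.1]
```

View pics/w2.png

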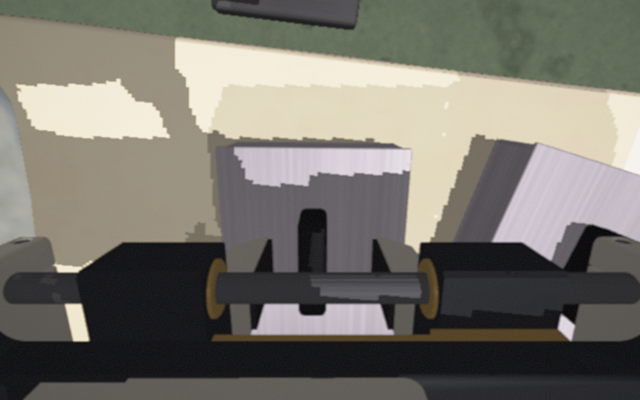

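Request:
send_rows(
  commands=[
    [[0.006,-0.001,-0.005,0,0.05],[0.004,0,-0.001,0,0.05],[0,0,0,0,0.05],[0,0,0,0,0.0],[0,0,0,0,0.0],[0,0,0,0,0.0],[0,0,0,0,0.0],[0,0,0,0,0.0]],
  ],
)

```text
time: 2.92
tool_pos: [454.6, 120.6, 50.1]
tcp_rot: [-1.549, 1.562, 0.135]
contact_force: [-0.3, -0.4, -0.1]
grip_width: 21.6
```

```bash
python3 -c "
from h import *
goto([452,119,46],96)"
```

```text
t 2.92 pos [454.6 120.6  50.1] jaw 96.5 tilt [ 0.009  0.001 -1.   ] F [-0.3 -0.4 -0.1] w 21.6 j6 -1.59
turn 0.5 then shift mm [ 4.1  2.7 -1.4] | shift before turn [ 4.1  2.8 -1.3]
```

Request:
send_rows(
  commands=[
    [[0.004,0,0,0,0.03],[0,0,0,0,0.0],[0,0,0,0,0.0],[0,0,0,0,0.0],[0,0,0,0,0.0],[0,0,0,0,0.0]],
  ],
)

```text
time: 3.42
tool_pos: [454.6, 120.6, 45.8]
tcp_rot: [-1.543, 1.562, 0.141]
contact_force: [-0.3, -0.3, 0.2]
grip_width: 14.0
```

```bash
python3 -c "
from h import *
for i in range(4): st(); snap('scene','s1')"
```

```text
t 3.42 pos [454.6 120.6  45.8] jaw 96.5 tilt [ 0.009  0.001 -1.   ] F [-0.3 -0.3  0.2] w 14.0 j6 -1.59
t 3.47 pos [454.6 120.6  45.8] jaw 96.5 tilt [ 0.009  0.001 -1.   ] F [-0.3  1.5  0.7] w 14.4 j6 -1.59
t 3.52 pos [454.6 120.7  45.8] jaw 96.5 tilt [ 0.009  0.001 -1.   ] F [-0.9  0.9  0.1] w 13.8 j6 -1.59
t 3.57 pos [454.6 120.6  45.8] jaw 96.5 tilt [ 0.009  0.001 -1.   ] F [-0.3 -1.  -0.2] w 13.9 j6 -1.59
```

View pics/s1.png

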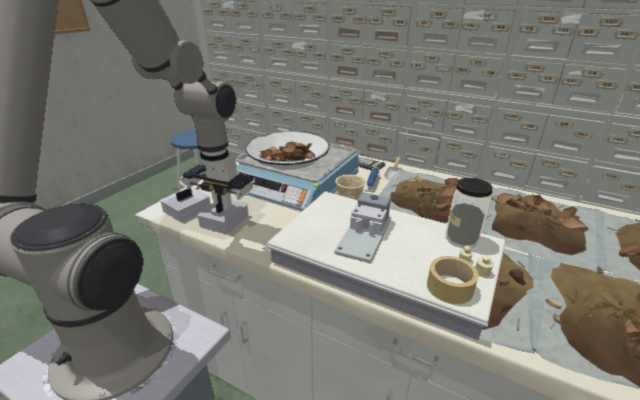

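Request:
send_rows(
  commands=[
    [[-0.01,0,0,0,0.0],[-0.02,0,0,0,0.0],[-0.03,0,0,0,0.0],[-0.02,0.01,-0.03,0,0.0],[0,0.01,-0.035,0,0.0],[0,0.01,-0.035,0,0.0],[0,0.008,-0.03,0,0.0],[0,0,-0.006,0,0.0],[0,0,0,0,0.0],[0,0,0,0,0.0]],
  ],
)

```text
time: 4.45
tool_pos: [430.0, -23.4, 128.4]
tcp_rot: [-1.775, 1.563, -0.087]
contact_force: [0.2, 0.3, -0.9]
grip_width: 13.5
```

```bash
python3 -c "
from h import *
goto([430,-20,30],96);print(back('top0',[(205,210),(312,208),(305,275)],0)); snap('scene','s2');c=snap('top','t2')
s=cv2.imread('pics/s2.png')
a=cv2.resize(c[200:300,150:320],None,fx=4,fy=4,interpolation=cv2.INTER_CUBIC)
cv2.imwrite('pics/t2c.png',a)
cv2.imwrite('pics/s2c.png',cv2.resize(s[100:270,140:400],None,fx=3,fy=3,interpolation=cv2.INTER_CUBIC))"
```

```text
t 4.45 pos [430.  -23.4 128.4] jaw 96.7 tilt [ 0.008 -0.001 -1.   ] F [ 0.2  0.3 -0.9] w 13.5 j6 -1.92
turn 0.7 then shift mm [98.4  0.4  3.5] | shift before turn [98.4  0.3  3.5]
[[579.5 224.6   0. ]
 [583.4 -94.5   0. ]
 [386.6 -73.5   0. ]]
```

View pics/t2c.png

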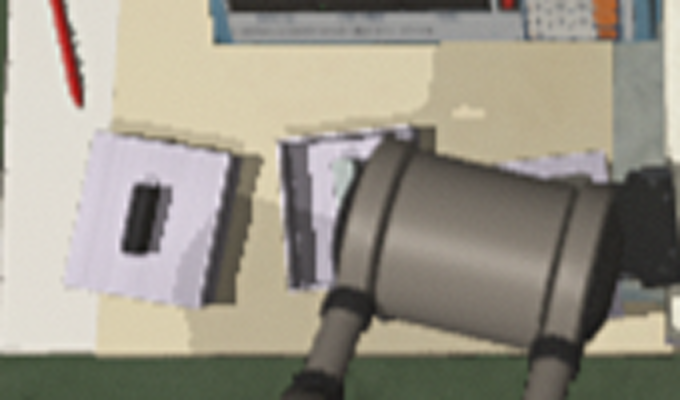

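View pics/s2c.png

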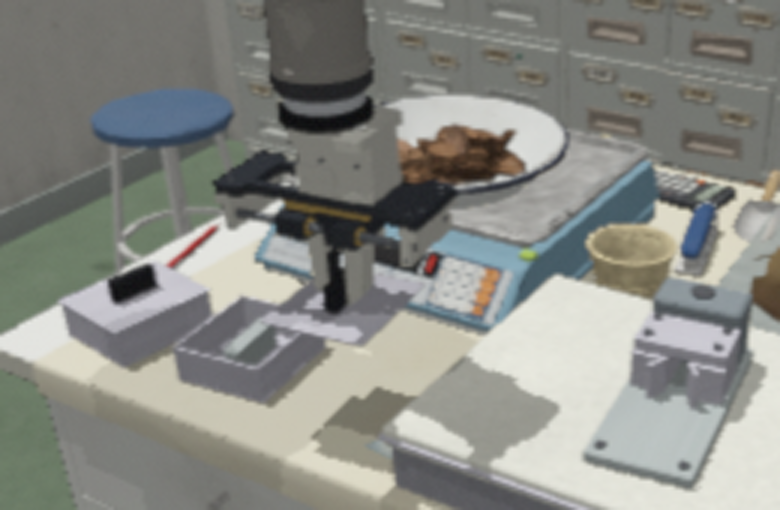

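Request:
send_rows(
  commands=[
    [[0.03,0,0.003,0.7,0.0],[0.03,0,0.003,0,0.0],[0.025,0,0,0,0.0],[0.015,0,0,0,0.0],[0.005,0,0,0,0.0],[0,0,0,0,0.0],[0,0,0,0,0.0]],
  ],
)

```text
time: 5.13
tool_pos: [433.2, -9.1, 20.3]
tcp_rot: [-1.706, 1.559, -0.017]
contact_force: [0.1, 0.6, -0.8]
grip_width: 13.6
```

```bash
python3 -c "
from h import *
goto([430,-18,12],96)"
```

```text
t 5.13 pos [433.2  -9.1  20.3] jaw 96.7 tilt [ 0.012 -0.    -1.   ] F [ 0.1  0.6 -0.8] w 13.6 j6 -1.89
turn 0.7 then shift mm [ 8.2  4.2 -8.5] | shift before turn [ 8.2  4.4 -8.5]
```

Request:
send_rows(
  commands=[
    [[0.004,0,-0.005,0,0.0],[0.003,0,0,0,0.0],[0.001,0,0,0,0.0],[0,0,0,0,0.0],[0,0,0,0,0.0]],
  ],
)

```text
time: 5.55
tool_pos: [436.7, -14.4, 14.7]
tcp_rot: [-1.772, 1.552, -0.083]
contact_force: [-0.2, 0.2, -1.3]
grip_width: 13.7
```

Request:
send_rows(
  commands=[
    [[0.002,0,0,0,0.0],[0.002,0,0,0,0.0],[0,0,0,0,0.0],[0,0,0,0,0.0]],
  ],
)

```text
time: 5.88
tool_pos: [437.5, -14.7, 11.4]
tcp_rot: [-1.782, 1.55, -0.093]
contact_force: [-1.0, 0.2, 0.1]
grip_width: 13.8
```

Request:
send_rows(
  commands=[
    [[0.001,0,0,0,0.0],[0.001,0,0,0,0.0],[0,0,0,0,0.0],[0,0,0,0,0.0]],
  ],
)

```text
time: 6.22
tool_pos: [437.8, -14.7, 11.4]
tcp_rot: [-1.786, 1.549, -0.097]
contact_force: [-0.5, -0.1, -1.1]
grip_width: 13.8
```

Request:
send_rows(
  commands=[
    [[0,0,0,0,0.035],[0,0,0,0,0.035],[0,0,0,0,0.035],[0,0,0,0,0.035],[-0.02,0,0,0,0.035],[-0.03,0,0,0,0.035],[-0.03,0,0,0,0.035],[-0.02,0,0,0,0.035],[-0.01,0,0,0,0.035],[0,0,0,0,0.035]],
  ],
)

```text
time: 7.05
tool_pos: [434.2, -14.4, 124.1]
tcp_rot: [-1.759, 1.554, -0.07]
contact_force: [0.3, 1.5, -0.6]
grip_width: 35.2
```

```bash
python3 -c "
from h import *
goto([453,120,140],96); snap('wrist','w3')
snap('scene','s3');s=cv2.imread('pics/s3.png')
cv2.imwrite('pics/s3c.png',cv2.resize(s[100:270,140:400],None,fx=3,fy=3,interpolation=cv2.INTER_CUBIC))"
```

```text
t 7.05 pos [434.2 -14.4 124.1] jaw 96.8 tilt [ 0.017 -0.001 -1.   ] F [ 0.3  1.5 -0.6] w 35.2 j6 -1.9
turn 0.8 then shift mm [-15.7 -33.  131.6] | shift before turn [-15.7 -34.7 131.2]
```

View pics/w3.png

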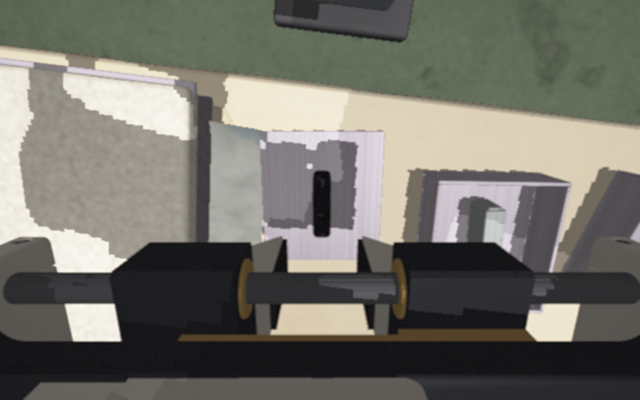

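View pics/s3c.png

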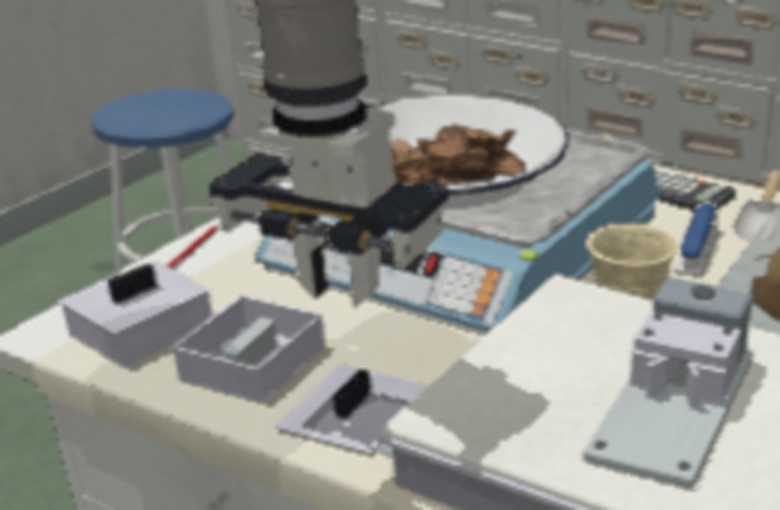

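Request:
send_rows(
  commands=[
    [[-0.01,-0.008,0.03,0.8,0.035],[-0.01,-0.008,0.032,0,0.035],[-0.005,-0.008,0.032,0,0.035],[0,-0.007,0.025,0,0.035],[0,0,0.008,0,0.035],[0,0,0,0,0.035],[0,0,0,0,0.035],[0,0,0,0,0.035]],
  ],
)

```text
time: 7.82
tool_pos: [446.1, 117.9, 138.2]
tcp_rot: [1.898, 1.566, -2.716]
contact_force: [-0.4, -0.8, 0.0]
grip_width: 34.7
```

```bash
python3 -c "
from h import *
st();c=snap('wrist','w4')
cv2.imwrite('pics/w4c.png',cv2.resize(c[100:280,230:430],None,fx=4,fy=4,interpolation=cv2.INTER_CUBIC)[:600])
c=snap('top','t4')
cv2.imwrite('pics/t4c.png',cv2.resize(c[220:290,150:280],None,fx=6,fy=6,interpolation=cv2.INTER_CUBIC))"
```

```text
t 7.82 pos [446.1 117.9 138.2] jaw 95.7 tilt [-0.004 -0.002 -1.   ] F [-0.4 -0.8  0. ] w 34.7 j6 -1.58
```

View pics/w4c.png

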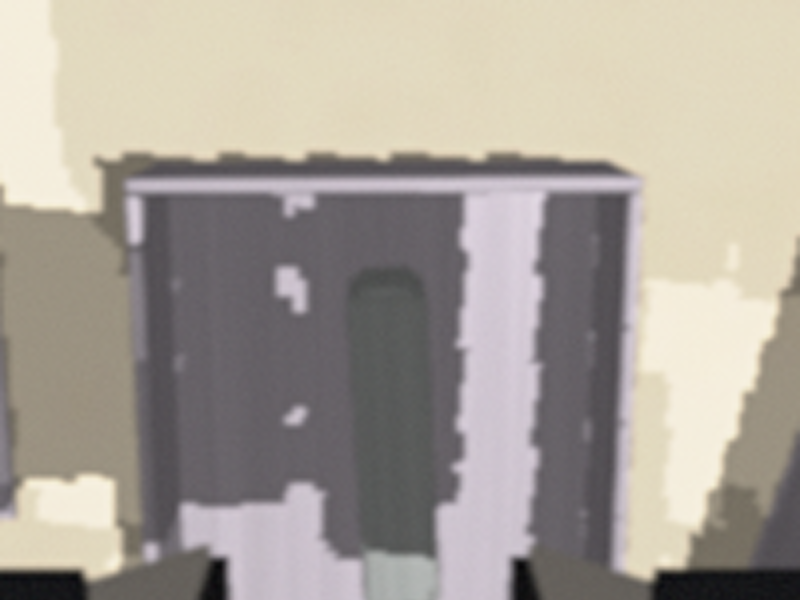

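```bash
python3 - <<'E'
from h import *
def cr(l): return [(230+x/4-.375,100+y/4-.375) for x,y in l]
print('blk top',back('w4',cr([(350,297),(425,297),(435,550),(362,550)]),33).tolist())
print('blk bottom end',back('w4',cr([(388,268)]),3).tolist())
print('tin top corners',back('w4',cr([(128,182),(642,182)]),40).tolist())
print('right/left edge',back('w4',cr([(618,560),(150,560)]),40).tolist())
E
```

```text
blk top [[422.2, 112.5, 33.0], [420.7, 127.2, 33.0], [473.1, 135.0, 33.0], [474.6, 120.0, 33.0]]
blk bottom end [[420.3, 120.2, 3.0]]
tin top corners [[403.4, 69.0, 40.0], [393.8, 164.8, 40.0]]
right/left edge [[469.0, 171.4, 40.0], [478.4, 77.4, 40.0]]
```

View pics/t4c.png

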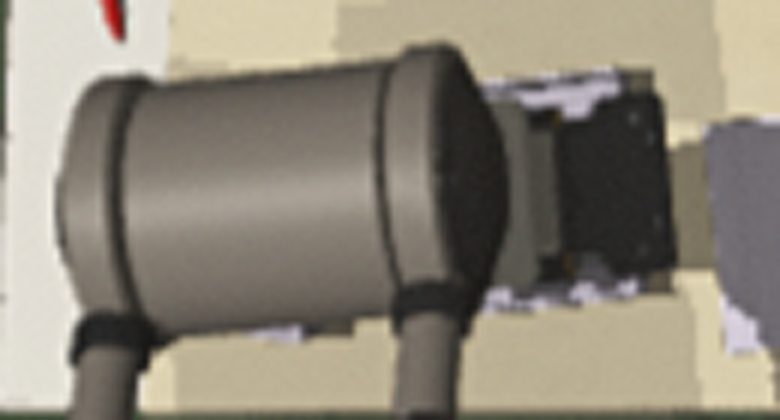

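```bash
python3 -c "
from h import *
goto([437.3,121,60],98.3)"
```

```text
t 7.92 pos [446.3 117.6 138.5] jaw 95.6 tilt [-0.004 -0.002 -1.   ] F [-0.5 -1.   0.2] w 35.2 j6 -1.58
turn -2.7 then shift mm [78.5  8.2  4.8] | shift before turn [78.5  8.4  4.4]
```

Request:
send_rows(
  commands=[
    [[0.02,0.004,0.003,-2.5,0.035],[0.025,0.003,0,0,0.035],[0.02,0,0,0,0.035],[0.01,0,0,0,0.035],[0,0,0,0,0.035],[0,0,0,0,0.035],[0,0,0,0,0.035]],
  ],
)

```text
time: 8.5
tool_pos: [440.4, 113.1, 62.1]
tcp_rot: [3.065, 1.568, -1.514]
contact_force: [-0.2, 0.2, 0.7]
grip_width: 34.9
```

```bash
python3 -c "
from h import *
goto([437.3,121,7],98.3);c=snap('wrist','w5')
cv2.imwrite('pics/w5c.png',cv2.resize(c[120:330,200:460],None,fx=3,fy=3,interpolation=cv2.INTER_CUBIC)[:600])
print(proj('w5',[437.3,121,33]))"
```

```text
t 8.5 pos [440.4 113.1  62.1] jaw 97.6 tilt [ 0.    -0.002 -1.   ] F [-0.2  0.2  0.7] w 34.9 j6 -1.62
turn -0.7 then shift mm [55.1  1.9  8.4] | shift before turn [55.1  2.   8.4]
[[334.7 233.9]]
```

View pics/w5c.png

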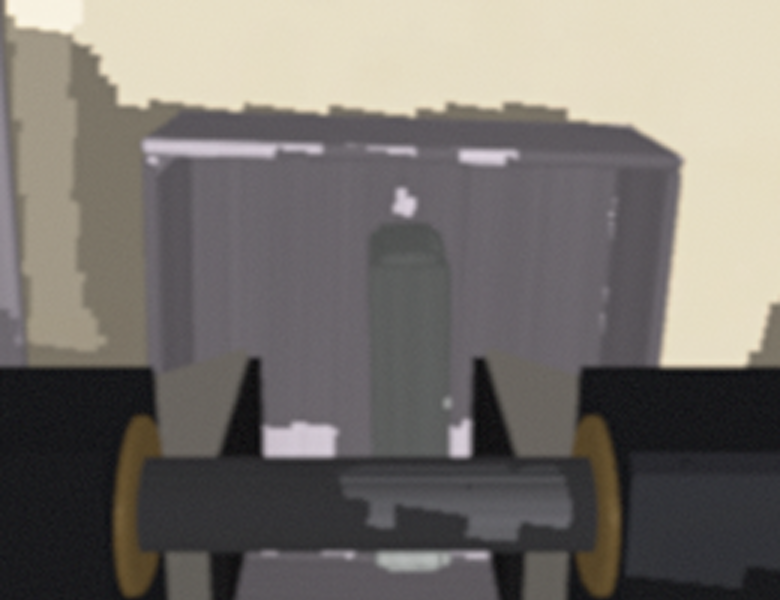

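```bash
python3 - <<'E'
from h import *
def cr(l): return [(200+x/3-.33,120+y/3-.33) for x,y in l]
print(back('w5',cr([(370,263),(448,263),(450,450),(370,450)]),33).tolist())
E
```

```text
[[422.2, 112.0, 33.0], [420.2, 126.8, 33.0], [458.8, 133.3, 33.0], [461.0, 117.3, 33.0]]
```

Request:
send_rows(
  commands=[
    [[0.01,0.002,0.006,-0.8,0.035],[0.01,0,0.002,0,0.035],[0.01,0,0,0,0.035],[0,0,0,0,0.035],[0,0,0,0,0.035]],
  ],
)

```text
time: 8.97
tool_pos: [441.8, 120.5, 36.3]
tcp_rot: [-1.834, 1.559, -0.116]
contact_force: [0.1, 0.2, 0.5]
grip_width: 34.8
```

```bash
python3 -c "
from h import *
goto([437.3,121.3,7],98.5)"
```

```text
t 8.97 pos [441.8 120.5  36.3] jaw 98.4 tilt [ 0.012 -0.001 -1.   ] F [0.1 0.2 0.5] w 34.8 j6 -1.61
turn -0.1 then shift mm [29.3  4.7  1.6] | shift before turn [29.3  4.7  1.6]
```

Request:
send_rows(
  commands=[
    [[0.008,0.005,0.001,0,0.035],[0.01,0.001,0,0,0.035],[0.006,0,0,0,0.035],[0,0,0,0,0.035],[0,0,0,0,0.035]],
  ],
)

```text
time: 9.38
tool_pos: [439.5, 120.6, 15.9]
tcp_rot: [-1.746, 1.551, -0.029]
contact_force: [-0.5, -0.9, 0.0]
grip_width: 34.9
```

```bash
python3 -c "
from h import *
goto([437.3,121.3,7],98.5)"
```

```text
t 9.38 pos [439.5 120.6  15.9] jaw 98.4 tilt [ 0.02  -0.001 -1.   ] F [-0.5 -0.9  0. ] w 34.9 j6 -1.61
turn -0.1 then shift mm [8.9 2.3 1.1] | shift before turn [8.9 2.3 1.1]
```

Request:
send_rows(
  commands=[
    [[0.006,0.003,0,0,0.035],[0.003,0,0,0,0.035],[0,0,0,0,0.035],[0,0,0,0,0.0],[0,0,0,0,0.0],[0,0,0,0,0.0],[0,0,0,0,0.0],[0,0,0,0,0.0]],
  ],
)

```text
time: 10.05
tool_pos: [437.9, 120.1, 7.7]
tcp_rot: [-1.729, 1.548, -0.012]
contact_force: [0.7, 0.8, -0.5]
grip_width: 15.9
```

```bash
python3 -c "
from h import *
goto([437.3,121.3,7],98.5)"
```

```text
t 10.05 pos [437.9 120.1   7.7] jaw 98.4 tilt [ 0.023 -0.    -1.   ] F [ 0.7  0.8 -0.5] w 15.9 j6 -1.61
turn -0.1 then shift mm [0.7 0.4 1.3] | shift before turn [0.7 0.4 1.3]
```

Request:
send_rows(
  commands=[
    [[-0.01,0,0,0,0.0],[-0.02,0,0,0,0.0],[-0.03,0,0,0,0.0],[-0.035,0,0,0,0.0],[-0.03,0,-0.01,0,0.0],[-0.01,0,-0.03,0,0.0],[-0.01,0,-0.035,1,0.0],[0,0,-0.035,1,0.0],[0,0,-0.035,0,0.0],[0,0,-0.035,0,0.0]],
  ],
)

```text
time: 10.88
tool_pos: [455.0, -59.6, 159.1]
tcp_rot: [-1.775, 1.554, -0.083]
contact_force: [0.9, 0.1, -2.4]
grip_width: 15.7
```

```bash
python3 -c "
from h import *
goto([505,-306,205],96.1);c=snap('scene','s6')
cv2.imwrite('pics/s6c.png',cv2.resize(c[100:270,140:400],None,fx=3,fy=3,interpolation=cv2.INTER_CUBIC))"
```

```text
t 10.88 pos [455.  -59.6 159.1] jaw 96.9 tilt [ 0.016 -0.001 -1.   ] F [ 0.9  0.1 -2.4] w 15.7 j6 -1.99
turn 0.8 then shift mm [ -44.7  -24.2 -250.5] | shift before turn [ -44.7  -20.6 -250.8]
```

View pics/s6c.png

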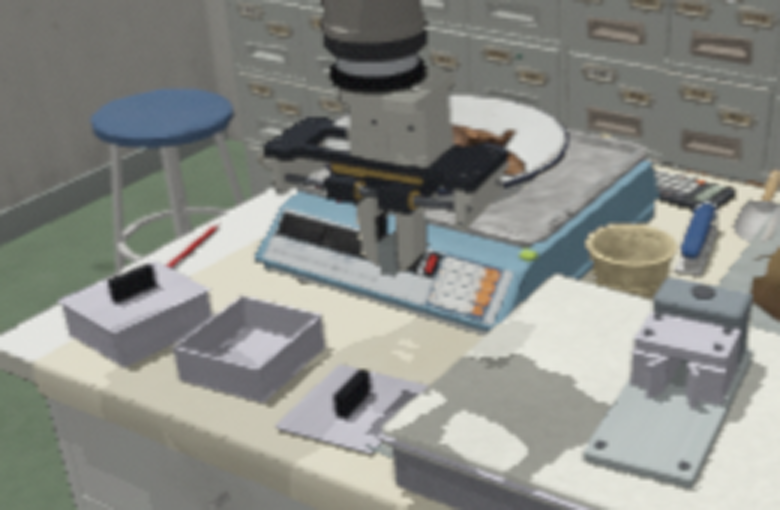

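Request:
send_rows(
  commands=[
    [[-0.015,-0.003,-0.035,0.8,0.0],[-0.015,-0.003,-0.035,0,0.0],[-0.01,-0.003,-0.038,0,0.0],[-0.005,-0.003,-0.04,0,0.0],[0,-0.003,-0.04,0,0.0],[0,-0.003,-0.035,0,0.0],[0,-0.003,-0.025,0,0.0],[0,0,0,0,0.0],[0,0,0,0,0.0],[0,0,0,0,0.0]],
  ],
)

```text
time: 11.77
tool_pos: [497.6, -319.2, 200.8]
tcp_rot: [-1.723, 1.563, -0.055]
contact_force: [0.5, 0.2, -2.7]
grip_width: 15.8
```

```bash
python3 -c "
from h import *
goto([505,-306,205],96.1);c=snap('wrist','w6')
cv2.imwrite('pics/w6c.png',c)"
```

```text
t 11.77 pos [ 497.6 -319.2  200.8] jaw 95.5 tilt [ 0.008 -0.    -1.   ] F [ 0.5  0.2 -2.7] w 15.8 j6 -2.37
turn -0.6 then shift mm [-4.1 -8.8 12.3] | shift before turn [-4.1 -8.6 12.4]
```

View pics/w6c.png

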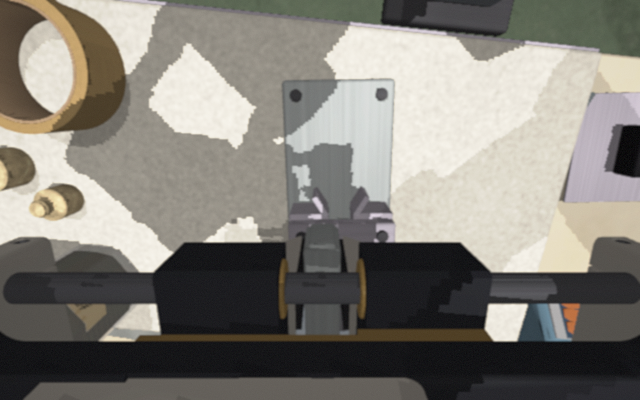

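```bash
python3 -c "
from h import *
c=cv2.imread('pics/w6.png')
cv2.imwrite('pics/w6c.png',cv2.resize(c[70:250,270:410],None,fx=3.3333,fy=3.3333,interpolation=cv2.INTER_CUBIC))
cv2.imwrite('pics/w6d.png',cv2.resize(c[170:270,270:410],None,fx=5.5,fy=5.5,interpolation=cv2.INTER_CUBIC))"
```

```text
(no output)
```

View pics/w6c.png

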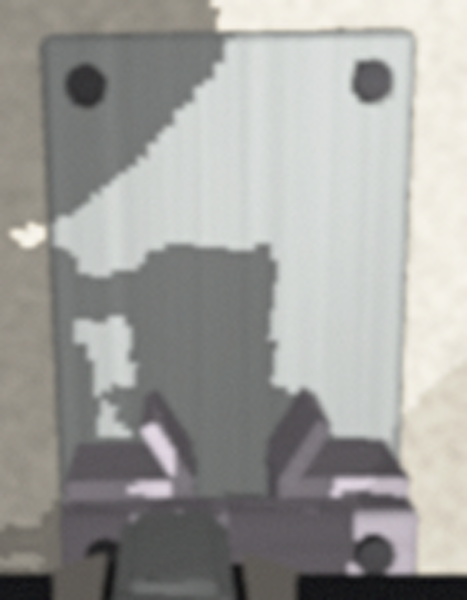

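View pics/w6d.png

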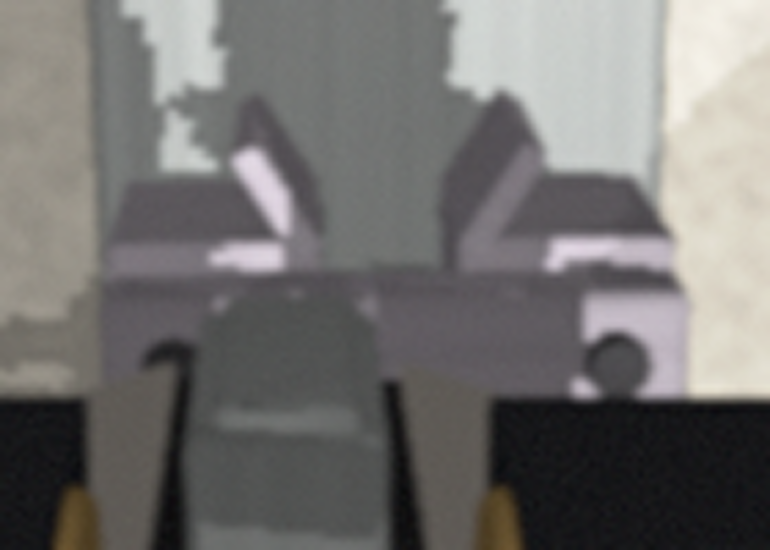

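```bash
python3 - <<'E'
from h import *
A=lambda l:[(270+(x+.5)/3.3333-.5,70+(y+.5)/3.3333-.5) for x,y in l]
B=lambda l:[(270+(x+.5)/5.5-.5,170+(y+.5)/5.5-.5) for x,y in l]
P=back('w6',A([(42,35),(412,33),(62,470),(399,440)]),77);print('bed',P.tolist(),np.hypot(*(P[0]-P[1])[:2]))
for a,b in((0,2),(1,3)): d=P[b]-P[a];print('yaw',np.degrees(np.arctan2(d[1],d[0])))
d=P[1]-P[0];print('yaw front',np.degrees(np.arctan2(-d[0],d[1])))
print('bolts',back('w6',A([(86,84),(372,80)]),77).tolist())
print('lip tips z77',back('w6',B([(258,95),(505,93)]),77).tolist())
print('lip tops z111',back('w6',B([(232,160),(250,148),(525,148),(541,160)]),111).tolist())
print('gap edges z77',back('w6',B([(322,205),(443,205)]),77).tolist())
print('bridge front corners',back('w6',B([(103,280),(685,280)]),126).tolist())
# block rear in tool frame
o,Rm,jy=st()
P=back('w6',B([(190,430),(385,430)]),226.3);print('blk',P.tolist(),((P-o['tool_pos'])@Rm).round(1).tolist())
P=back('w6',B([(205,295),(375,295)]),196.3);print('blk bot',((P-o['tool_pos'])@Rm).round(1).tolist())
E
```

```text
bed [[406.9, -358.5, 77.0], [398.1, -272.1, 77.0], [513.0, -346.3, 77.0], [496.4, -260.2, 77.0]] 86.84699188803258
yaw 6.559396946888483
yaw 6.902523522021458
yaw front 5.81562652949121
bolts [[416.9, -347.4, 77.0], [409.4, -279.9, 77.0]]
lip tips z77 [[489.5, -323.9, 77.0], [485.5, -285.9, 77.0]]
lip tops z111 [[491.2, -326.7, 111.0], [489.3, -324.4, 111.0], [485.6, -286.9, 111.0], [487.1, -284.5, 111.0]]
gap edges z77 [[506.2, -312.2, 77.0], [504.4, -293.3, 77.0]]
bridge front corners [[505.1, -342.1, 126.0], [497.7, -266.0, 126.0]]
t 11.82 pos [ 497.6 -318.6  200.8] jaw 95.6 tilt [ 0.007 -0.    -1.   ] F [-0.1 -0.2 -2.2] w 16.0 j6 -2.37
blk [[481.9, -327.3, 226.3], [480.5, -312.6, 226.3]] [[-25.6, 16.3, -7.2], [-25.6, 16.2, 7.6]]
blk bot [[4.4, 17.0, -7.4], [4.4, 17.0, 8.3]]
```

```bash
python3 -c "
from h import *
goto([427.5,-312.9,95],96.4)"
```

```text
t 11.82 pos [ 497.6 -318.6  200.8] jaw 95.6 tilt [ 0.007 -0.    -1.   ] F [-0.1 -0.2 -2.2] w 16.0 j6 -2.37
turn -0.8 then shift mm [105.3  69.8  13.5] | shift before turn [105.3  70.   12.5]
```

Request:
send_rows(
  commands=[
    [[0,0.02,0.003,-0.8,0.0],[0,0.025,0.003,0,0.0],[0.005,0.02,0.003,0,0.0],[0.025,0.005,0.003,0,0.0],[0.03,0,0,0,0.0],[0.025,0,0,0,0.0],[0.008,0,0,0,0.0],[0,0,0,0,0.0],[0,0,0,0,0.0],[0,0,0,0,0.0]],
  ],
)

```text
time: 12.65
tool_pos: [426.4, -301.2, 108.6]
tcp_rot: [-1.735, 1.561, -0.038]
contact_force: [-0.1, 0.2, -2.1]
grip_width: 16.0
```

```bash
python3 -c "
from h import *
goto([427.5,-312.9,83],96.4)
c=snap('wrist','w7')
c=snap('scene','s7')
cv2.imwrite('pics/s7c.png',cv2.resize(c[130:270,280:440],None,fx=4.2,fy=4.2,interpolation=cv2.INTER_CUBIC))"
```

```text
t 12.65 pos [ 426.4 -301.2  108.6] jaw 97.3 tilt [ 0.01 -0.   -1.  ] F [-0.1  0.2 -2.1] w 16.0 j6 -2.47
turn 0.9 then shift mm [ 25.6   0.5 -11.7] | shift before turn [ 25.6   0.6 -11.7]
```

View pics/w7.png

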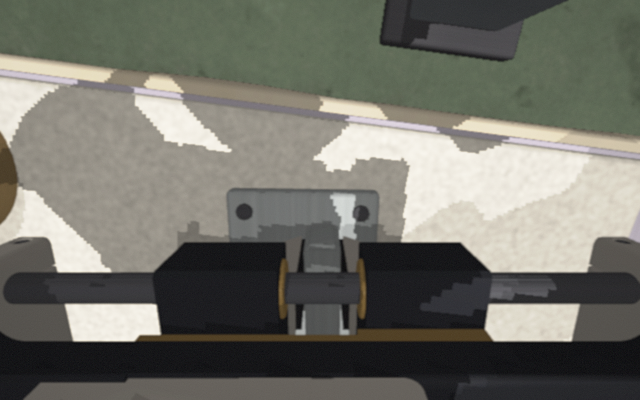

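View pics/s7c.png

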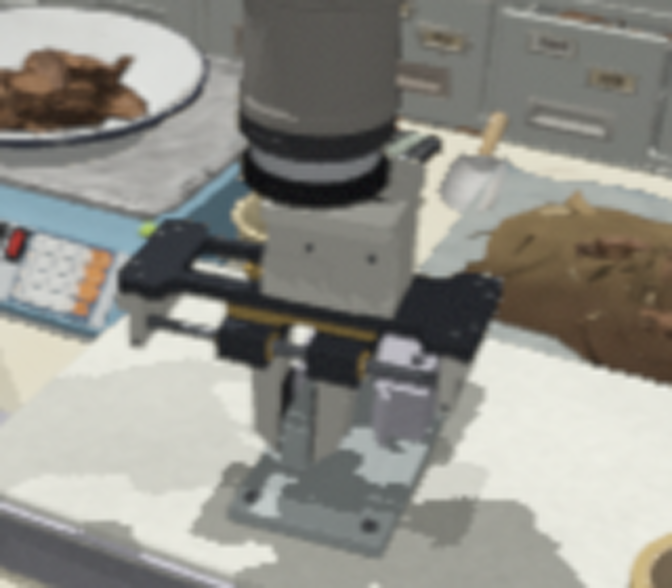

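Request:
send_rows(
  commands=[
    [[0.008,0,-0.006,0.8,0.0],[0.008,0,-0.005,0,0.0],[0.004,0,0,0,0.0],[0,0,0,0,0.0],[0,0,0,0,0.0],[0,0,0,0,0.0]],
  ],
)

```text
time: 13.25
tool_pos: [429.7, -315.7, 89.0]
tcp_rot: [-2.006, 1.555, -0.325]
contact_force: [-0.6, 0.7, -2.5]
grip_width: 15.9
```

```bash
python3 -c "
from h import *
print(back('w7',[(229,190),(378,191),(244,212),(360.5,213)],77).tolist())
goto([427.5,-312.9,83],96.4)
c=snap('wrist','w8')
cv2.imwrite('pics/w8c.png',cv2.resize(c[150:260,210:420],None,fx=3.8,fy=3.8,interpolation=cv2.INTER_CUBIC))"
```

```text
[[405.7, -356.7, 77.0], [395.4, -272.0, 77.0], [417.8, -347.3, 77.0], [409.7, -279.8, 77.0]]
t 13.25 pos [ 429.7 -315.7   89. ] jaw 96.3 tilt [ 0.015 -0.005 -1.   ] F [-0.6  0.7 -2.5] w 15.9 j6 -2.47
turn -0.1 then shift mm [6.  1.9 3. ] | shift before turn [6.  1.9 3. ]
```

View pics/w8c.png

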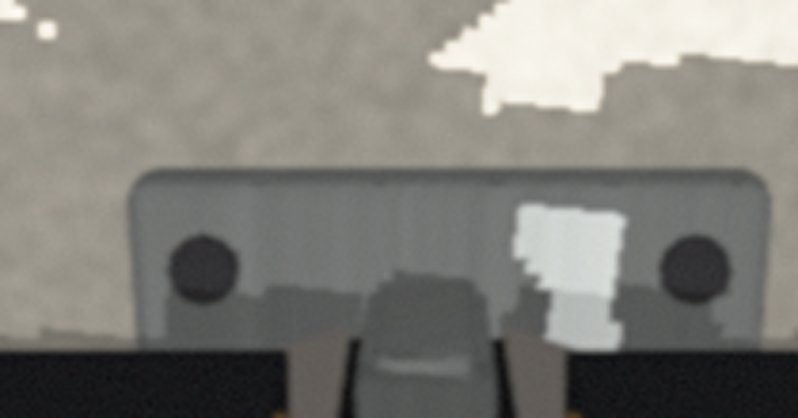

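Request:
send_rows(
  commands=[
    [[0.003,0,0.003,0,0.0],[0.002,0,0,0,0.0],[0,0,0,0,0.0],[0,0,0,0,0.0],[0,0,0,0,0.0]],
  ],
)

```text
time: 13.72
tool_pos: [429.5, -312.1, 84.0]
tcp_rot: [-2.015, 1.555, -0.334]
contact_force: [-0.1, 0.5, -2.5]
grip_width: 15.9
```

```bash
python3 -c "
from h import *
goto([427.5,-312.9,83],96.4)
c=snap('wrist','w9')
cv2.imwrite('pics/w9c.png',cv2.resize(c[150:260,210:420],None,fx=3.8,fy=3.8,interpolation=cv2.INTER_CUBIC))"
```

```text
t 13.72 pos [ 429.5 -312.1   84. ] jaw 96.3 tilt [ 0.015 -0.005 -1.   ] F [-0.1  0.5 -2.5] w 15.9 j6 -2.46
turn -0.1 then shift mm [ 0.9  2.1 -0.6] | shift before turn [ 0.9  2.1 -0.6]
```

View pics/w9c.png

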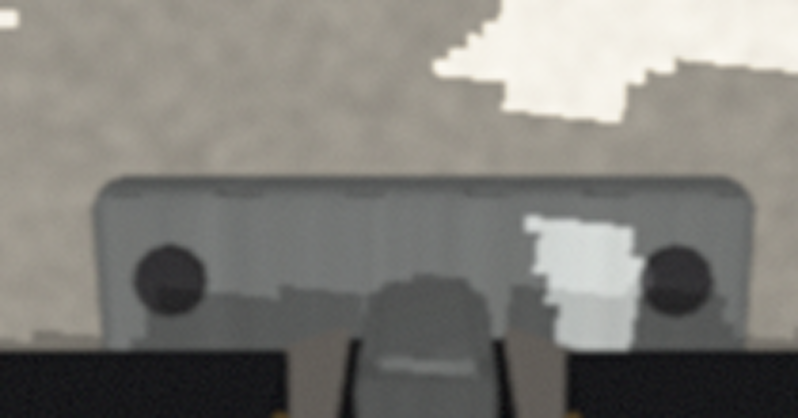

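Request:
send_rows(
  commands=[
    [[0,-0.004,0,0,0.0],[0,-0.006,0,0,0.0],[0,-0.006,0,0,0.0],[0,-0.004,0,0,0.0],[0,0,0,0,0.0],[0,0,0,0,0.0],[0,0,0,0,0.0]],
  ],
)

```text
time: 14.35
tool_pos: [452.6, -309.8, 84.6]
tcp_rot: [-2.041, 1.553, -0.359]
contact_force: [0.4, 0.8, -2.5]
grip_width: 15.8
```

```bash
python3 -c "
from h import *
goto(np.array([429.5,-312.4,84.0])+20*np.array([.9938,.1115,0]),96.4)
c=snap('wrist','w10')
cv2.imwrite('pics/w10c.png',cv2.resize(c[130:260,210:420],None,fx=3.8,fy=3.8,interpolation=cv2.INTER_CUBIC))"
```

```text
t 14.35 pos [ 452.6 -309.8   84.6] jaw 96.4 tilt [ 0.016 -0.006 -1.   ] F [ 0.4  0.8 -2.5] w 15.8 j6 -2.43
turn -0.0 then shift mm [ 0.6  3.2 -0. ] | shift before turn [ 0.6  3.2 -0. ]
```

View pics/w10c.png

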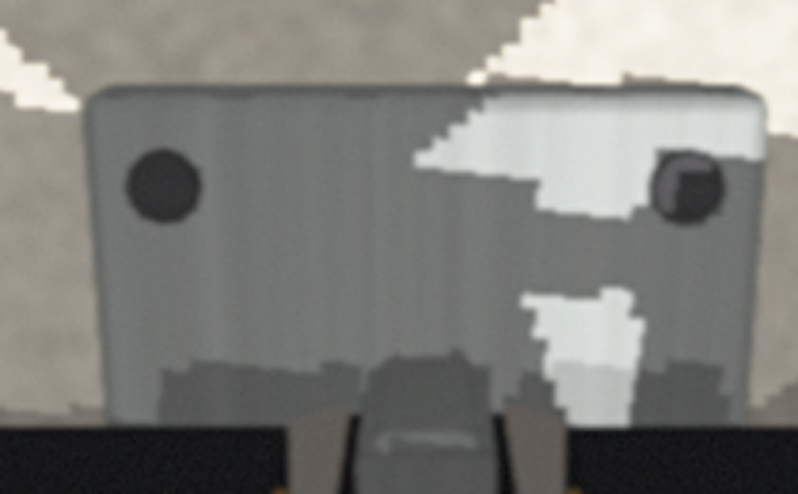

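```bash
python3 -c "
from h import *
A=lambda l:[(210+(x+.5)/3.8-.5,130+(y+.5)/3.8-.5) for x,y in l]
P=back('w10',A([(85,90),(767,90),(163.5,186),(688,186)]),77);print(P.tolist())
o,Rm,jy=st()
print(((P-o['tool_pos'])@Rm).round(1).tolist())"
```

```text
[[406.0, -358.1, 77.0], [396.3, -271.8, 77.0], [417.4, -347.4, 77.0], [409.7, -279.6, 77.0]]
t 14.4 pos [ 452.5 -309.8   84.6] jaw 96.4 tilt [ 0.016 -0.006 -1.   ] F [-0.5 -0.3 -2.2] w 15.4 j6 -2.43
[[7.2, 51.7, -42.8], [6.5, 51.7, 44.0], [7.3, 39.1, -33.5], [6.8, 39.3, 34.8]]
```

Request:
send_rows(
  commands=[
    [[0,-0.004,0,0,0.0],[0,-0.006,0,0,0.0],[0,-0.004,0,0,0.0],[0,0,0,0,0.0],[0,0,0,0,0.0],[0,0,0,0,0.0]],
  ],
)

```text
time: 14.9
tool_pos: [467.7, -308.1, 84.8]
tcp_rot: [-2.033, 1.554, -0.352]
contact_force: [-0.5, -0.1, -2.7]
grip_width: 15.7
```

```bash
python3 -c "
from h import *
st()
c=snap('wrist','w11')
cv2.imwrite('pics/w11c.png',cv2.resize(c[100:260,210:420],None,fx=3.7,fy=3.7,interpolation=cv2.INTER_CUBIC))
c=snap('scene','s11')
cv2.imwrite('pics/s11c.png',cv2.resize(c[130:270,280:440],None,fx=4.2,fy=4.2,interpolation=cv2.INTER_CUBIC))"
```

```text
t 14.9 pos [ 467.7 -308.1   84.8] jaw 96.3 tilt [ 0.016 -0.006 -1.   ] F [-0.5 -0.1 -2.7] w 15.7 j6 -2.41
```

View pics/w11c.png

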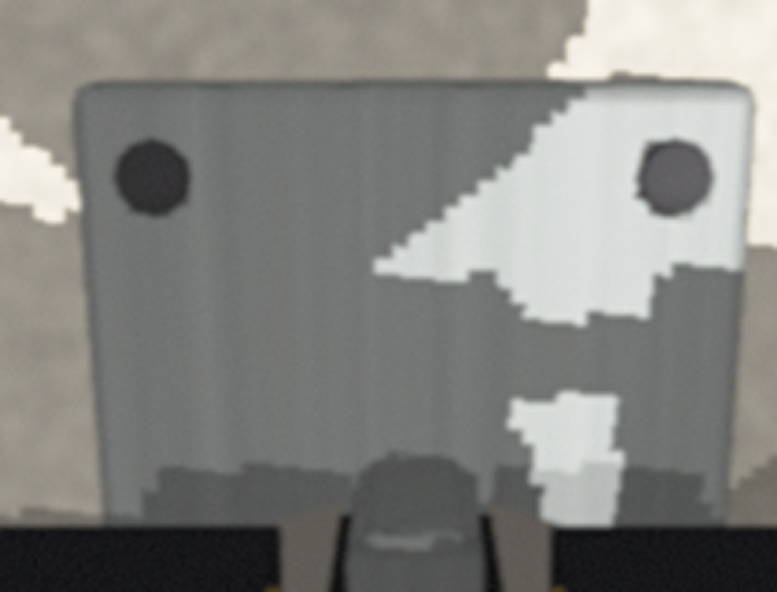

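View pics/s11c.png

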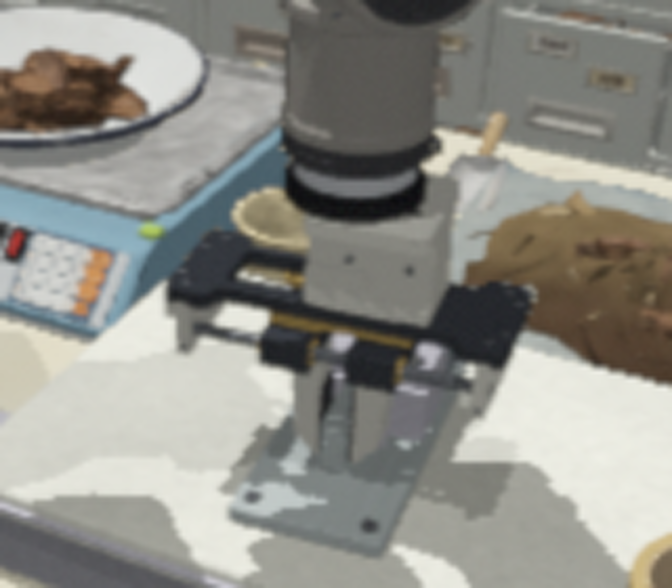

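Request:
send_rows(
  commands=[
    [[0.001,-0.002,0,0,0.0],[0.001,-0.002,0,0,0.0],[0.001,0,0,0,0.0],[0,0,0,0,0.0],[0,0,0,0,0.0]],
  ],
)

```text
time: 15.42
tool_pos: [471.8, -307.9, 82.1]
tcp_rot: [-2.044, 1.553, -0.363]
contact_force: [-1.1, 0.5, -0.9]
grip_width: 15.9
```

Request:
send_rows(
  commands=[
    [[0.001,0,0,0,0.0],[0,0,0,0,0.0],[0,0,0,0,0.0]],
  ],
)

```text
time: 15.67
tool_pos: [471.9, -308.0, 82.1]
tcp_rot: [-2.058, 1.552, -0.377]
contact_force: [0.9, 0.6, -1.7]
grip_width: 15.8
```

Request:
send_rows(
  commands=[
    [[0,0,0,0,0.03],[0,0,0,0,0.03],[0,0,0,0,0.03],[-0.001,0.005,0,0,0.03],[0,0.008,0,0,0.03],[0,0.01,0,0,0.03],[0,0.01,0,0,0.03],[0,0,0,0,0.03],[0,0,0,0,0.03],[0,0,0,0,0.03]],
  ],
)

```text
time: 16.5
tool_pos: [434.8, -312.5, 82.8]
tcp_rot: [-2.088, 1.551, -0.408]
contact_force: [0.5, -1.1, -0.6]
grip_width: 30.2
```

```bash
python3 -c "
from h import *
goto([471.8-35*.9938,-308-35*.1115,83],96.4)
c=snap('wrist','w12')
cv2.imwrite('pics/w12c.png',cv2.resize(c[130:290,210:420],None,fx=3.7,fy=3.7,interpolation=cv2.INTER_CUBIC))
c=snap('scene','s12')
cv2.imwrite('pics/s12c.png',cv2.resize(c[130:270,280:440],None,fx=4.2,fy=4.2,interpolation=cv2.INTER_CUBIC))"
```

```text
t 16.5 pos [ 434.8 -312.5   82.8] jaw 96.2 tilt [ 0.018 -0.008 -1.   ] F [ 0.5 -1.1 -0.6] w 30.2 j6 -2.46
turn -0.2 then shift mm [-0.1 -2.3  0.4] | shift before turn [-0.1 -2.3  0.4]
```

View pics/w12c.png

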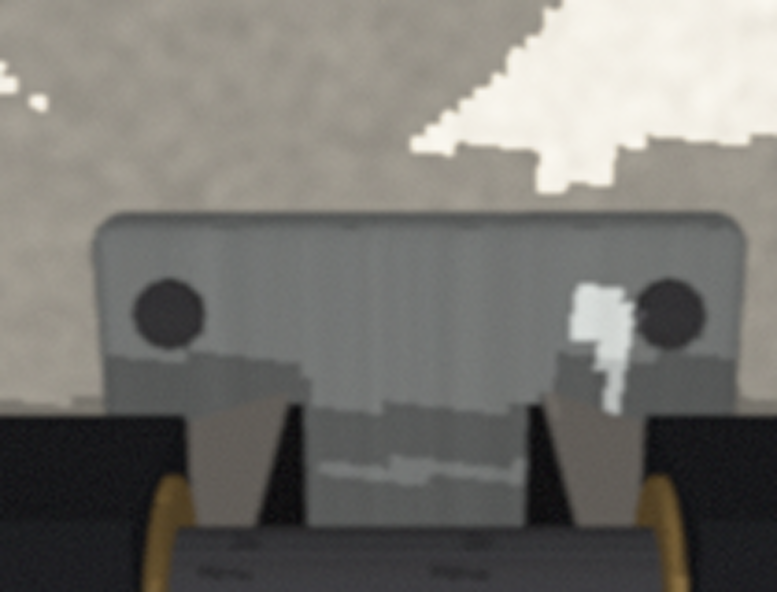

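View pics/s12c.png

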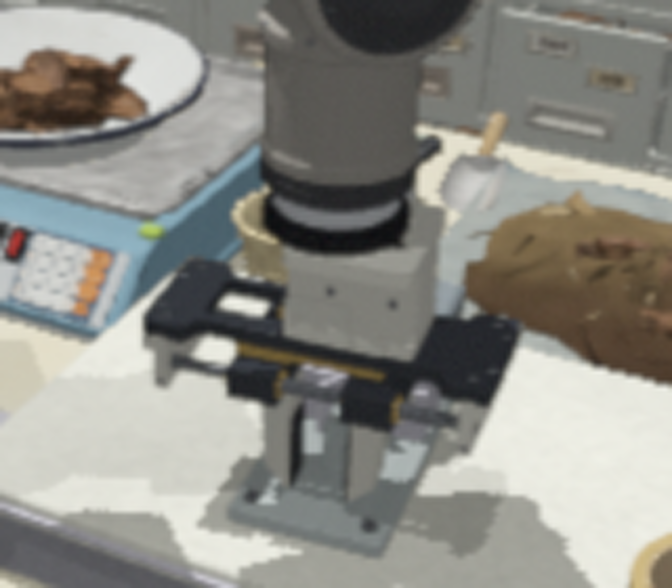

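Request:
send_rows(
  commands=[
    [[0,0,0,0,0.0],[0,0,0,0,0.0],[0,0,0,0,0.0],[0,0,0,0,0.0],[0,0,0,0,0.0],[0,-0.004,0,0,0.0],[0,-0.005,0,0,0.0],[0,-0.005,0,0,0.0],[0,0,0,0,0.0],[0,0,0,0,0.0]],
  ],
)

```text
time: 17.43
tool_pos: [451.8, -310.5, 82.8]
tcp_rot: [-2.098, 1.551, -0.416]
contact_force: [-1.1, -0.1, 1.4]
grip_width: 0.6
```

```bash
python3 -c "
from h import *
goto([471.5,-308,83],96.4)"
```

```text
t 17.43 pos [ 451.8 -310.5   82.8] jaw 96.4 tilt [ 0.018 -0.008 -1.   ] F [-1.1 -0.1  1.4] w 0.6 j6 -2.43
turn -0.0 then shift mm [  0.1 -19.9   0.3] | shift before turn [  0.1 -19.9   0.3]
```

Request:
send_rows(
  commands=[
    [[0,-0.003,0,0,0.0],[0,-0.004,0,0,0.0],[0,-0.003,0,0,0.0],[0,-0.002,0,0,0.0],[0,0,0,0,0.0]],
  ],
)

```text
time: 17.85
tool_pos: [464.5, -308.8, 82.8]
tcp_rot: [-2.1, 1.553, -0.418]
contact_force: [-0.4, -0.1, 1.0]
grip_width: 0.5
```

Request:
send_rows(
  commands=[
    [[0,-0.002,0,0,0.0],[0,-0.001,0,0,0.0],[0,0,0,0,0.0]],
  ],
)

```text
time: 18.1
tool_pos: [467.7, -308.4, 82.8]
tcp_rot: [-2.103, 1.553, -0.42]
contact_force: [-1.4, 0.2, -0.5]
grip_width: 0.4
```

Request:
send_rows(
  commands=[
    [[0,-0.001,0,0,0.0],[0,-0.001,0,0,0.0],[0,0,0,0,0.0]],
  ],
)

```text
time: 18.35
tool_pos: [469.8, -308.1, 82.8]
tcp_rot: [-2.098, 1.553, -0.416]
contact_force: [-0.3, 0.3, -0.2]
grip_width: 0.7
```

Request:
send_rows(
  commands=[
    [[0,-0.001,0,0,0.0],[0,-0.001,0,0,0.0]],
  ],
)

```text
time: 18.52
tool_pos: [471.1, -307.9, 82.7]
tcp_rot: [-2.127, 1.555, -0.445]
contact_force: [-6.7, -1.7, 3.1]
grip_width: 0.6
```

Request:
send_rows(
  commands=[
    [[0,-0.001,0,0,0.0],[0,-0.001,0,0,0.0]],
  ],
)

```text
time: 18.68
tool_pos: [471.0, -308.0, 82.8]
tcp_rot: [-2.267, 1.559, -0.585]
contact_force: [-5.8, -1.7, 2.8]
grip_width: 0.3
```

Request:
send_rows(
  commands=[
    [[0,-0.003,0,0,0.0],[0,-0.003,0,0,0.0]],
  ],
)

```text
time: 18.85
tool_pos: [471.0, -307.9, 82.9]
tcp_rot: [2.612, 1.564, -1.988]
contact_force: [-15.7, -2.7, 8.2]
grip_width: 0.3
```

```bash
python3 -c "
from h import *
st()
c=snap('scene','s13')
cv2.imwrite('pics/s13c.png',cv2.resize(c[130:270,280:440],None,fx=4.2,fy=4.2,interpolation=cv2.INTER_CUBIC))"
```

```text
t 18.85 pos [ 471.  -307.9   82.9] jaw 96.5 tilt [-0.003 -0.006 -1.   ] F [-15.7  -2.7   8.2] w 0.3 j6 -2.39
```

View pics/s13c.png

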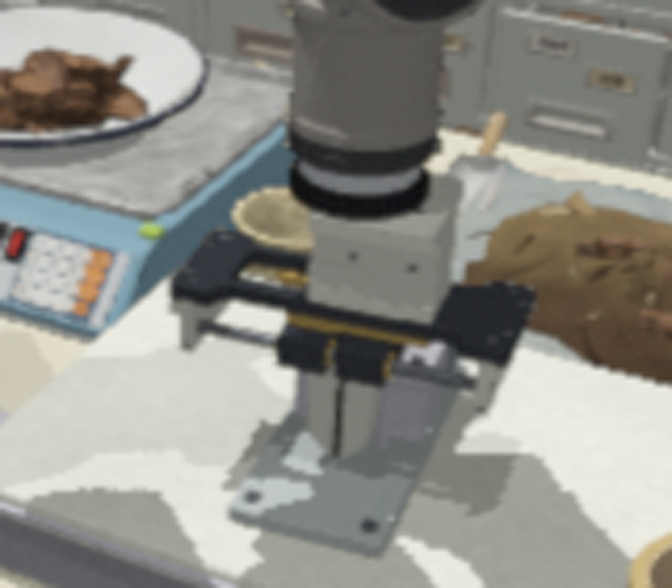

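Request:
send_rows(
  commands=[
    [[0,0.006,0,0,0.0],[0,0.01,0,0,0.0],[0,0.01,0,0,0.0],[-0.02,0,0,0,0.0],[-0.03,0,0,0,0.0],[-0.035,0,0,0,0.0],[-0.03,0,0,0,0.0],[-0.015,0,0,0,0.0],[0,0,0,0,0.0],[0,0,0,0,0.0]],
  ],
)

```text
time: 19.73
tool_pos: [439.7, -310.0, 217.0]
tcp_rot: [2.561, 1.567, -2.04]
contact_force: [-0.6, 0.0, -0.6]
grip_width: 0.4
```

```bash
python3 -c "
from h import *
goto([510,-305,215],96.4)
c=snap('scene','s14')
cv2.imwrite('pics/s14c.png',cv2.resize(c[130:270,280:440],None,fx=4.2,fy=4.2,interpolation=cv2.INTER_CUBIC))"
```

```text
t 19.73 pos [ 439.7 -310.   217. ] jaw 96.4 tilt [-0.002 -0.003 -1.   ] F [-0.6  0.  -0.6] w 0.4 j6 -2.44
turn -0.0 then shift mm [  1.9 -70.5  -2.9] | shift before turn [  1.9 -70.5  -2.9]
```

View pics/s14c.png

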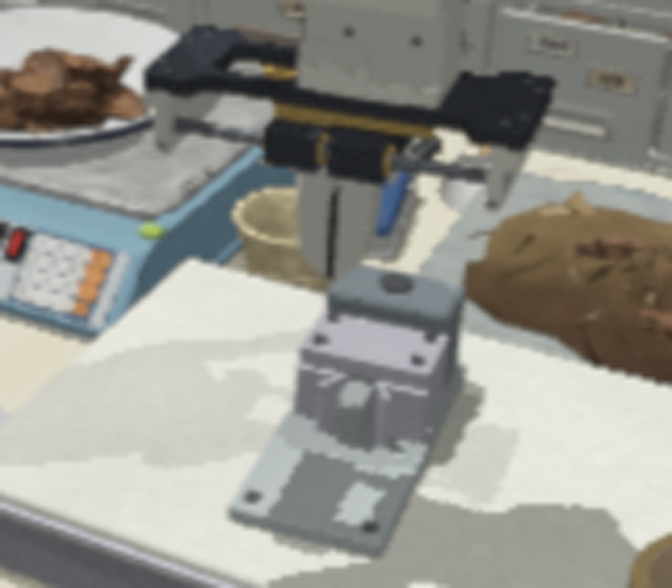

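Block sits upright in the throat. Check how far in with the wrist camera from above.

Request:
send_rows(
  commands=[
    [[0,-0.02,0,0,0.0],[0,-0.03,0,0,0.0],[0,-0.02,0,0,0.0],[0,0,0,0,0.0],[0,0,0,0,0.0],[0,0,0,0,0.0]],
  ],
)

```text
time: 20.28
tool_pos: [507.2, -299.8, 205.9]
tcp_rot: [0.974, 1.555, 2.654]
contact_force: [-0.8, 0.9, 1.4]
grip_width: 0.1
```

```bash
python3 -c "
from h import *
st()
c=snap('wrist','w15')
cv2.imwrite('pics/w15d.png',cv2.resize(c[150:250,250:390],None,fx=5.5,fy=5.5,interpolation=cv2.INTER_CUBIC))
cv2.imwrite('pics/w15c.png',c)"
```

```text
t 20.28 pos [ 507.2 -299.8  205.9] jaw 96.3 tilt [-0.014  0.007 -1.   ] F [-0.8  0.9  1.4] w 0.1 j6 -2.34
```

View pics/w15d.png

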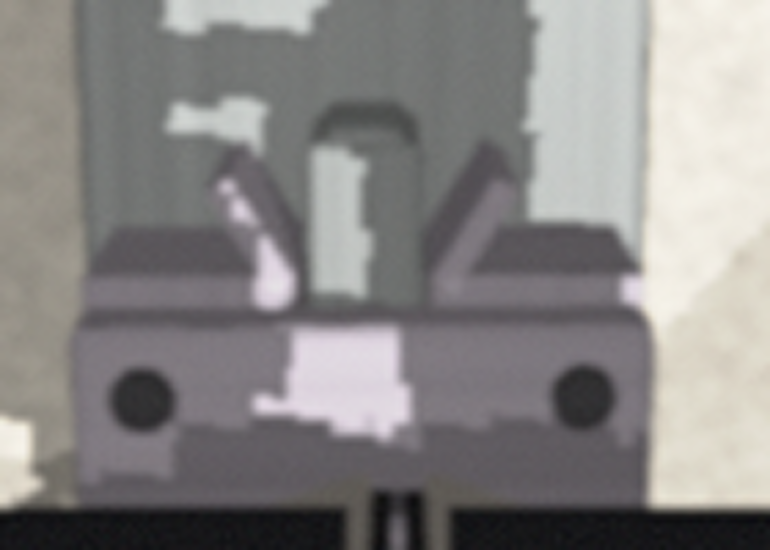

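View pics/w15c.png

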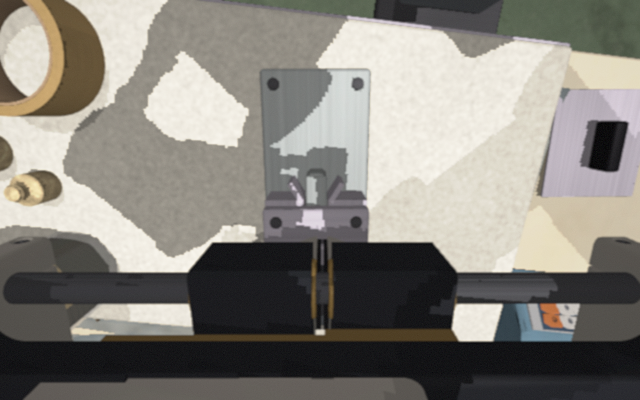

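```bash
python3 - <<'E'
from h import *
B=lambda l:[(250+(x+.5)/5.5-.5,150+(y+.5)/5.5-.5) for x,y in l]
a=np.radians(6.4);u=np.array([np.cos(a),np.sin(a),0]);n=np.array([-u[1],u[0],0])
def s(l,z,t):
    P=back('w15',B(l),z);print(t,(P@u).round(1),(P@n).round(1))
s([(365,103)],77,'rear bottom'); s([(320,137),(412,137)],107,'rear top(edge of chamfer)')
s([(242,146),(490,142)],77,'lip tips bottom'); s([(222,182),(515,178)],111,'lip tops front outer')
s([(80,312),(645,312)],126,'bridge front top')
s([(305,290),(425,290)],107,'block sides')
P=back('w15',[(261,70),(370,70)],77);print('bed front',(P@u).round(1),(P@n).round(1))
E
```

```text
rear bottom [444.5] [-357.5]
rear top(edge of chamfer) [444.7 444.8] [-363.5 -350.7]
lip tips bottom [451.2 450.7] [-376.7 -338. ]
lip tops front outer [450.3 449.9] [-377.  -336.5]
bridge front top [464.9 465.2] [-395.  -320.1]
block sides [466.8 466.8] [-366.  -348.8]
bed front [365.7 365.8] [-400.7 -313.9]
```

```bash
python3 -c "
from h import *
snap('scene','s16')"
```

```text
(no output)
```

View pics/s16.png

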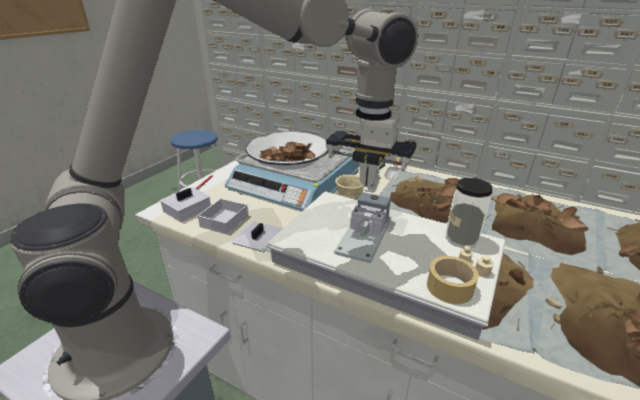

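The picture shows the lid flat on the table at about (260, 235), the right tin empty, the left tin still lidded, and nothing else moved. I'm handing the job in.

```bash
python3 -c "
from plant import close_job
print(close_job())"
```

```text
the job is handed in; nothing more can be done
None
```

The gauge block is fully home against the stop in the slicer throat and released. I handed the job in at about 20 s.

- **Tins:** I opened the right tin first and it held the block, so the other tin, with the brass weight, was never touched. The lid I took off lies flat on the bare table between the tins and the riser.
- **Insertion:** I gripped the block by its near end and slid it about 20 mm into the gap. I then let go and pushed it home from behind with the fingers shut. It stopped hard: the tool stood still at x = 471.0 mm, against 471.5 mm predicted, while the push force rose to about 18 N.
- **Last checks:** From the wrist camera, the block's rear end stands about 6 mm in front of the lip tips, which is what "home" should give. It is centred between the lips to within about 1 mm.
- **Disagreements:** The top and wrist cameras differed by about 3–5 mm on the same points, so I aligned the block against the bed edges in the wrist pictures instead. The bed-front check gave 79 mm to the block's rear instead of 80 mm, within that camera's scale error.
- **Final state:** The arm is clear of everything, with the shut gripper about 65 mm above the slicer's highest part. The last scene picture shows the other tin still lidded and the mortar, tape roll and jar in place.

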